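# Rehang a washed tool cup from the drip rail onto the tool rail

### The job

The empty tool cup has drained: slide it along the drip rail out from under the keeper rod to the upturned end stop, lift it over the stop and out of the trough, and stand it upright on the round cork mat and let go. Then take it by its front tab instead and hang it by its hook on the tool rail, in the gap between the two filled cups. Set it down without dropping it, and leave the filled cups, the mug, the blue tape and the squeegee where they are.

Things in the scene. Friction and masses are not known exactly. Their poses are not given: they have to be found in the camera images.
- cup_mid (a point): the empty grey rail cup to be moved, hanging in the drip trough at first: square, open-topped, 56 (x) x 58 (y) x 84 mm (z), walls 4 mm, 0.14 to 0.28 kg. Point: its centre, 42 mm above its underside. x runs from front to back (away from the robot), y left along the rail, z up. In the trough it is gripped across its two sides (58 mm) on their upper half, up to the rim 42 mm above this point
- cup_tab (a point): grip point of that cup's front tab: 40 mm wide (y), 9 mm thick (x), grey sheet faced with dark wood; 28.5 mm before cup_mid and 52 mm above it. The tab's top is 11 mm above this point, the cup's rim 10 mm below it. Behind the tab is the open cup, 48 mm to its back wall, so open fingers only about 40 mm there
- cup_hook (a point): middle of that cup's hook throat, at its back: 37 mm behind cup_mid and 53 mm above it. Hook 36 mm wide (y); throat 16 mm (x), open downward, widening at its mouth; its under-face is 5 mm above this point, its lip ends 18 mm below it, so a cup must rise 25 mm to come off a rail. To hang it, lower it plumb until this point is on the rail axis; let go, it shifts 2 mm forward and leans 0.07 rad
- cup_left_mid (a point): centre of an identical cup (measures as cup_mid) that hangs at the left (+y) of the gap on the tool rail, with two markers standing in it (up to about 105 mm above this point); it stays
- cup_right_mid (a point): centre of an identical cup (measures as cup_mid) that hangs at the right (-y) of the gap on the tool rail, with one marker in it (up to about 105 mm above this point); it stays. The gap's middle is half-way to cup_left; a cup there has only 11 to 14 mm free on each side, too little for fingers, so it can be held only by its tab
- drip_trough: fixed white plastic trough 120 x 300 x 62 mm under a steel rail (10 mm diameter); origin on the table under the rail's middle, x to the back, y left along the rail. Rail axis 125 mm above the table, y = -122 to +122 mm; its +y end turns up 22 mm: the end stop. A 12 mm bumper tube runs 68 mm under the rail. Walls reach x = -85 and +35, y = +-150 mm
- keeper_end (a point): free end of the keeper, a rod of 8 mm diameter that lies over the drip rail from its -y end to this point (y = +52 mm on the trough), axis 17 mm above the rail's. A cup hung under it slides along the rail but cannot be lifted off
- drip_bay (a point): middle of the drip rail's open bay, on the rail's axis, between the keeper's end and the end stop (y = +84.5 mm on the trough). A cup whose middle is within 12 mm of it along the rail can be lifted off. Axes as the trough
- guard_top (a point): middle of the top edge of the trough's clear splash guard, 140 mm above the table, 276 mm long, 4 mm thick, 83.5 mm before the rail's axis. It leaves only about 9 mm before the hanging cup's tab, so no finger fits there
- tool_rack: fixed rack: wooden plank 100 x 350 x 18 mm, two posts, the tool rail; origin on the table under the rail's middle, x to the back, y left along the rail. A 12 mm bumper tube runs 68 mm under the rail. A hung cup's underside is 60 mm above the table
- rack_rail (a point): middle of the tool rail, on its axis 155 mm above the table: steel rod of 10 mm diameter, y = -155 to +155 mm, both ends turned up 22 mm as end stops; axes as the rack
- cork_mat: round cork mat, 140 mm across, 8 mm thick, fixed on the table; origin at the centre of its underside
- mug: white mug 97 mm high, bystander; origin at the underside
- blue_tape: roll of blue tape nearest the cork mat, 104 mm across and 24 mm high, bystander; origin at the underside
- squeegee_a: wooden squeegee 262 mm long lying flat, 22 mm high, bystander; origin at the underside

How it is judged (in metres and radians):
On the way, in this order (a step that is already met when the one before it is completed fails the run):
1. the cup stands upright and released on the cork mat (horizontal distance between cup_mid and cork_mat below 0.055 m and z of cup_mid in the frame of cork_mat below 0.054 m and angle between cup_mid's own z axis and vertical below 0.1 rad and contact force between cup and the fingers below 0.1 N and linear speed of cup below 0.02 m/s), for 0.2 s.
2. the cup is held by its front tab and lifted off the mat (z of cup_mid in the frame of cork_mat above 0.075 m and distance between the grasp point and cup_tab below 0.026 m and contact force between cup and the fingers above 0.5 N), for 0.2 s.
At the end, for the whole second after the job is handed in: The cup hangs at rest by its hook on the tool rail between the two filled cups (its middle 26 to 48 mm in front of the rail's axis and 46 to 60 mm below it), within 0.17 rad of plumb, carried by the rack; both filled cups are within 30 mm of where they hung (x of cup_mid in the frame of rack_rail between -0.048 and -0.026 m and z of cup_mid in the frame of rack_rail between -0.06 and -0.046 m and y of cup_mid in the frame of cup_left_mid below -0.056 m and y of cup_mid in the frame of cup_right_mid above 0.056 m and angle between cup_mid's own z axis and vertical below 0.17 rad and contact force between cup and tool_rack above 0.5 N and linear speed of cup below 0.02 m/s and distance of each of cup_left_mid, cup_right_mid from where it was at the start of the episode below 0.03 m); the robot touches nothing.
It fails at once if a filled cup on the tool rail is displaced by more than 30 mm or tipped (distance of any of cup_left_mid, cup_right_mid from where it was at the start of the episode above 0.03 m or angle between any of cup_left_mid, cup_right_mid's own z axis and vertical above 0.35 rad).
It fails at once if the mug, blue tape or squeegee is moved by more than 30 mm (distance of any of mug, blue_tape, squeegee_a from where it was at the start of the episode above 0.03 m).
It fails at once if the cup is dropped: out of the fingers it moves faster than 0.6 m/s (a fall of about 18 mm) (contact force between cup and the fingers below 0.1 N and linear speed of cup above 0.6 m/s).
It also fails if it takes over 64 s, if anything falls off the work surface, if the arm or the gripper's body presses on something with over 40 N, if the wrist force passes 120 N, or if a joint passes its speed limit or range.

### The arm

A 6-joint arm with a two-finger parallel gripper is mounted at the origin on the work surface; the furniture and walls round the work are solid. World frame = base frame: x ahead of the robot, y to its left, z up, the work surface at z = 0. Lengths are in mm, angles in rad, forces in N, time in s.
With the tool pointing down it reaches from about 275 to 1000 mm from the base axis. Payload 8.4 kg.
Tool frame: the origin (TCP) lies at the very end of the fingers, on their centre line; the grasp point (between the pads) lies 19 mm behind it (r.tcp_to_grasp is the distance from the TCP to the grasp point, in mm); z points along the fingers, y is the line along which they close (so a half turn about z gives the same grasp; the last joint's range is limited). The gripper opens to 85 mm and grips with 20 to 120 N. Pads are 22 mm wide; open, the fingers measure 114 mm over their backs; the gripper's body (76 mm by 85 mm) begins 54 mm behind the grasp point. The pads swing forward as they close: fully open they stand 13 mm farther back than shut.
Start: joints at [1.346, 0.353, 1.633, -0, 1.155, -0.002], TCP at [138.099, 609.554, 231.281] pointing down, gripper open.
Joint ranges: [-2.63, 2.63], [-0.92, 2.1], [0.06, 2.66], [-1.3, 4.44], [0, 2.69], [-3.02, 3.02]. Speed limits (rad/s): [2.22, 2.22, 2.79, 3.14, 3.14, 3.14].

### API

Orientations are given as [roll, pitch, yaw] about the fixed x, y, z axes, in that order (R = Rz(yaw) Ry(pitch) Rx(roll)).
In Python, from rig import r gives the robot as it stands. The module is installed in compiled form; this text tells all that it offers.
- The arm moves only by the tool play_rows, never from a script. Its argument "rows" is a list of rows, each an object with "dp": the shift along the tool's x, y, z in units of 40 mm (1.0 is 40 mm), a list of three; "turn": the turn, a rotation vector about the tool's x, y, z in units of 6 degrees (1.0 is 6 degrees), a list of three; "fingers": the closure, from 0 (fully open) to 1 (shut). In form: [{"dp": [tx, ty, tz], "turn": [wx, wy, wz], "fingers": fingers}, ...]. A call has 1 to 5 rows; each row shifts and turns the commanded pose from where the row before left it, along the tool's axes as they then stand; what a row does not reach is not made up. A row lasts 1/12 s, in which the tool goes at most 41.7 mm and 7.16 degrees, less where a joint would pass 70% of its speed; a pose out of reach is approached as far as the arm can. A call is refused whole if a number of a shift passes 1 or a number of a turn 1, either way. A call with a gripper value outside its range is refused whole. The fingers move at their own pace and stop on an object; "force" is the grip in N (left out, the last holds). Time passes only in rows, so rows that do not move let the fingers close. It gives the time, the measured TCP pose, the force, the opening and the grip force at its end, in the units of the state.
- r.sense(): the state, without advancing time (a new reading comes with each control period).
- r.grab_frame(name): name is "scene" or "top" or "wrist"; returns a dict with "pixels" (420x560x3 uint8, red, green, blue), "fx", "fy", "cx", "cy" (pixels), "pose" (4x4, takes a point from camera to world coordinates). Camera axes: x right, y down, z forward; pixel columns grow to the right and rows downward; lengths in mm; the calibration is good to about 2 mm. A picture is of the moment at which its call begins. There is no depth.
- r.sign_off(): hands the job in; it is judged then, once.
The state is a dict: "clock": time; "qpos": joint angles; "qvel": joint speeds; "joint_efforts": joint torques, N m; "eef_pos": TCP position; "tcp_rot": TCP orientation; "contact_force": force on the tool from outside, world axes, zero at the start; "wrist_torque": the same for the moment, N m; "opening": opening from 0.0 (shut) to 1.0 (fully open); "grasp_force": force on a finger pad.
Only numpy, scipy, OpenCV 4.12 (cv2) and the standard library are available. Lean on these libraries where they do the work, as an engineer would, in place of code of your own. Each camera call takes 0.05 s, during which the arm holds its last target. There are 200 camera calls.

## Working session

There is one attempt and no reset: what is moved stays moved. The work goes in short steps, Python scripts to look and compute and a tool call to move; the robot and the scene stay as the last step left them, time stands still between calls to the robot, and variables do not carry over. Pictures are saved under pics/ and viewed, at most 10 in all, crops included, and the job is handed in when it is done.

Besides the shell and the picture viewer there is one more tool, called as name([rows], argument=value, ...), one row to a line, values as JSON. play_rows: Moves the arm, as the interface text tells. Its arguments: {"type":"object","properties":{"rows":{"type":"array"},"force":{"type":"number"}},"required":["rows"]}

```bash
mkdir -p pics; cat > h.py <<'E'
from rig import r
import numpy as np, cv2
def save(n,f): 
    d=r.grab_frame(n); cv2.imwrite('pics/'+f,d['pixels'][:,:,::-1]); np.savez('pics/'+f+'.npz',**d); return d
def ray(d,u,v):
    T=np.array(d['pose']); v=np.array([(u-d['cx'])/d['fx'],(v-d['cy'])/d['fy'],1.])
    return T[:3,3],T[:3,:3]@v
def onz(d,u,v,z):
    o,k=ray(d,u,v); return o+k*(z-o[2])/k[2]
def tri(obs):
    A=np.zeros((3,3));b=np.zeros(3)
    for d,u,v in obs:
        o,k=ray(d,u,v);k=k/np.linalg.norm(k);P=np.eye(3)-np.outer(k,k);A+=P;b+=P@o
    return np.linalg.solve(A,b)
def proj(d,p):
    T=np.array(d['pose']);q=T[:3,:3].T@(np.array(p)-T[:3,3]);return [float(q[0]/q[2]*d['fx']+d['cx']),float(q[1]/q[2]*d['fy']+d['cy'])]
def ld(f): return dict(np.load('pics/'+f+'.npz'))
E
python3 - <<'E'
from h import *
np.set_printoptions(precision=3,suppress=True)
for n in('scene','top','wrist'):
    d=save(n,n+'1.png'); print(n,d['fx'],d['cx'],d['cy'],np.array(d['pose']))
print(r.sense())
E
```

```text
scene 496.3936196389551 286.7095789383319 206.9117455231182 [[   0.757   -0.263    0.598 -321.196]
 [  -0.653   -0.303    0.694 -967.186]
 [  -0.001   -0.916   -0.401  707.717]
 [   0.       0.       0.       1.   ]]
top 414.2402762044496 282.53130608901836 200.66652382830148 [[  -0.018   -0.995    0.102  380.998]
 [  -1.       0.017   -0.01    32.21 ]
 [   0.009   -0.102   -0.995 1343.728]
 [   0.       0.       0.       1.   ]]
wrist 312.33919383645156 276.54245564203916 207.9162791468581 [[  0.22    0.929   0.296  62.048]
 [  0.975  -0.209  -0.068 627.144]
 [ -0.001   0.304  -0.953 372.186]
 [  0.      0.      0.      1.   ]]
{'clock': 0.15, 'qpos': array([ 1.346,  0.354,  1.634, -0.   ,  1.155, -0.002]), 'qvel': array([ 0.   , -0.003, -0.005,  0.001,  0.   ,  0.001]), 'joint_efforts': array([  0.   , -60.563, -34.234,  -0.   ,   0.006,  -0.   ]), 'eef_pos': array([138.029, 609.227, 230.744]), 'tcp_rot': array([-3.141, -0.   ,  2.919]), 'contact_force': array([-1.283,  1.004, -0.286]), 'wrist_torque': array([ 0.022, -0.007, -0.025]), 'grasp_force': 0.0, 'opening': 1.001204054044871}
```

View pics/scene1.png

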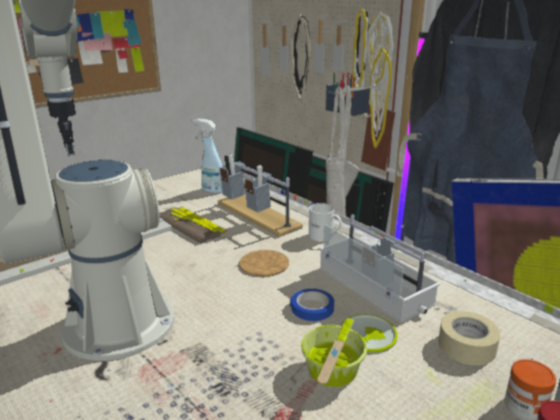

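View pics/top1.png

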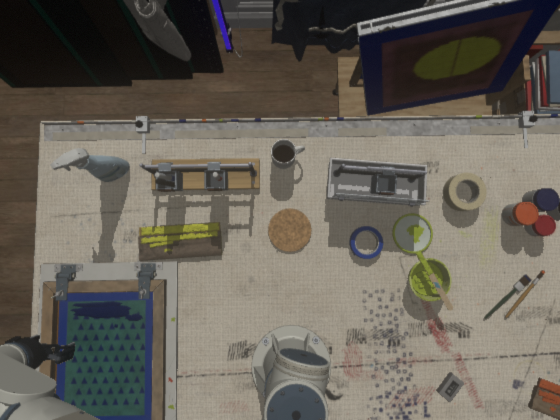

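The scene view shows the trough at about (380,275), the rack at (260,200), the mat at (264,263), the tape at (312,304) and the mug at (322,222). In the top view the trough covers (330–427,160–205) with the cup at (384,182), the rack is at (205,177), the mat at (290,230), and the rail's +y points image-left. I'll enlarge the key regions.

```bash
python3 - <<'E'
from h import *
t=cv2.imread('pics/top1.png');s=cv2.imread('pics/scene1.png')
R=lambda im,x,y,w,h:cv2.resize(im[y:y+h,x:x+w],(400,300),interpolation=cv2.INTER_CUBIC)
o=np.vstack([np.hstack([R(t,320,140,120,90),R(t,140,140,120,90)]),np.hstack([R(s,310,210,140,105),R(s,205,140,120,90)])])
cv2.imwrite('pics/c1.png',o)
d=ld('top1.png')
# mat
hsv=cv2.cvtColor(t,cv2.COLOR_BGR2HSV)
m=cv2.inRange(hsv[205:256,262:318],(5,70,80),(22,255,255)); 
c=max(cv2.findContours(m,0,2)[0],key=cv2.contourArea);(u,v),rad=cv2.minEnclosingCircle(c)
print('mat',u+262,v+205,rad,onz(d,u+262,v+205,8))
E
```

```text
mat 289.3685874938965 229.62961387634277 21.632850646972656 [424.0229809   -2.19228508   8.        ]
```

View pics/c1.png

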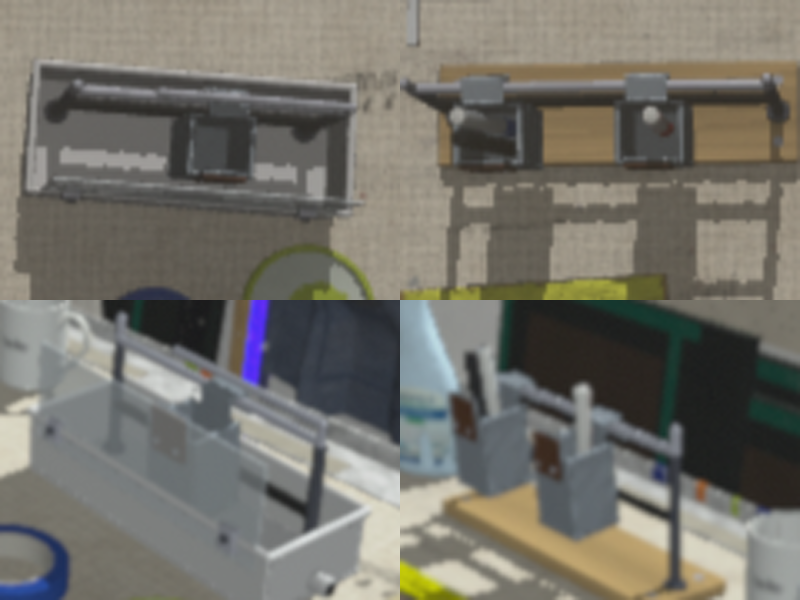

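The crops show the cup in the trough at crop (188–254,112–178) with its hook on the rail. The trough is slightly rotated, with its right end lower in the image. The filled cups hang at crop (490,135) and (650,133), and the gap lies between them. Next, rough world positions.

```bash
python3 - <<'E'
from h import *
np.set_printoptions(precision=1,suppress=True)
d=ld('top1.png');k=120/400
T=lambda x,y:(320+x*k,140+y*k); K=lambda x,y:(140+(x-400)*k,140+y*k)
for n,f,p,z in [('TL',T,(36,62),62),('TR',T,(355,85),62),('BL',T,(25,192),62),('BR',T,(348,212),62),('rimTL',T,(190,114),114),('rimTR',T,(252,118),114),('rimBR',T,(248,178),114),('rimBL',T,(186,176),114),('railL',T,(80,88),125),('railR',T,(320,104),125),
 ('rackL',K,(420,90),155),('rackR',K,(765,86),155),('LcL',K,(456,106),144),('LcR',K,(522,106),144),('LcBR',K,(520,165),144),('LcBL',K,(456,165),144),('RcL',K,(618,103),144),('RcR',K,(686,103),144),('RcBR',K,(686,163),144),('hookL',K,(482,90),160),('hookR',K,(646,86),160)]:
    print(n,onz(d,*f(*p),z))
E
```

```text
TL [ 643.  -135.5   62. ]
TR [ 616.2 -436.4   62. ]
BL [ 519.8 -121.6   62. ]
BR [ 495.9 -423.4   62. ]
rimTL [ 582.5 -266.5  114. ]
rimTR [ 577.9 -322.4  114. ]
rimBR [ 523.5 -316.3  114. ]
rimBL [ 526.2 -260.6  114. ]
railL [ 605.9 -166.   125. ]
railR [ 587.9 -380.9  125. ]
rackL [607.8 414.  155. ]
rackR [606.5 113.9 155. ]
LcL [595.2 385.8 144. ]
LcR [594.3 328.  144. ]
LcBR [542.1 329.3 144. ]
LcBL [543.  385.1 144. ]
RcL [595.6 243.9 144. ]
RcR [594.6 184.2 144. ]
RcBR [541.4 184.4 144. ]
hookL [606.  358.8 160. ]
hookR [607.3 216.8 160. ]
```

play_rows([
  {"dp":[-0.6,-0.786,0],"turn":[0,0,0],"fingers":0},
  {"dp":[-0.6,-0.786,0],"turn":[0,0,0],"fingers":0},
  {"dp":[-0.6,-0.786,0],"turn":[0,0,0],"fingers":0},
  {"dp":[-0.6,-0.786,0],"turn":[0,0,0],"fingers":0},
  {"dp":[-0.6,-0.786,0],"turn":[0,0,0],"fingers":0},
])

```text
clock: 0.57
eef_pos: [220.6, 427.9, 231.0]
tcp_rot: [-3.141, -0.0, 2.919]
contact_force: [0.6, -0.1, 0.1]
opening: 0.999
grasp_force: 0.0
```

play_rows([
  {"dp":[-0.6,-0.786,0],"turn":[0,0,0],"fingers":0},
  {"dp":[-0.6,-0.786,0],"turn":[0,0,0],"fingers":0},
  {"dp":[-0.6,-0.786,0],"turn":[0,0,0],"fingers":0},
  {"dp":[-0.6,-0.786,0],"turn":[0,0,0],"fingers":0},
  {"dp":[-0.6,-0.786,0],"turn":[0,0,0],"fingers":0},
])

```text
clock: 0.98
eef_pos: [302.9, 248.1, 231.3]
tcp_rot: [3.141, 0.0, 2.919]
contact_force: [1.2, 0.7, -0.6]
opening: 0.996
grasp_force: 0.0
```

play_rows([
  {"dp":[-0.6,-0.786,0],"turn":[0,0,0],"fingers":0},
  {"dp":[-0.6,-0.786,0],"turn":[0,0,0],"fingers":0},
  {"dp":[-0.6,-0.786,0],"turn":[0,0,0],"fingers":0},
  {"dp":[-0.6,-0.786,0],"turn":[0,0,0],"fingers":0},
  {"dp":[-0.6,-0.786,0],"turn":[0,0,0],"fingers":0},
])

```text
clock: 1.4
eef_pos: [385.2, 68.1, 231.5]
tcp_rot: [3.141, 0.001, 2.919]
contact_force: [1.3, 0.5, -0.1]
opening: 0.999
grasp_force: 0.0
```

play_rows([
  {"dp":[-0.6,-0.786,0],"turn":[0,0,0],"fingers":0},
  {"dp":[-0.6,-0.786,0],"turn":[0,0,0],"fingers":0},
  {"dp":[-0.6,-0.786,0],"turn":[0,0,0],"fingers":0},
  {"dp":[-0.6,-0.786,0],"turn":[0,0,0],"fingers":0},
  {"dp":[-0.6,-0.786,0],"turn":[0,0,0],"fingers":0},
])

```text
clock: 1.82
eef_pos: [467.6, -111.9, 231.3]
tcp_rot: [3.141, 0.0, 2.918]
contact_force: [0.6, 0.3, -0.0]
opening: 1.003
grasp_force: 0.0
```

play_rows([
  {"dp":[-0.6,-0.786,0],"turn":[0,0,0],"fingers":0},
  {"dp":[-0.6,-0.786,0],"turn":[0,0,0],"fingers":0},
  {"dp":[-0.6,-0.786,0],"turn":[0,0,0],"fingers":0},
  {"dp":[0,0,0],"turn":[0,0,-0.66],"fingers":0},
  {"dp":[0,0,0],"turn":[0,0,-0.66],"fingers":0},
])

```text
clock: 2.23
eef_pos: [517.1, -219.8, 230.6]
tcp_rot: [3.142, -0.001, 3.057]
contact_force: [-0.4, -0.1, -0.9]
opening: 1.003
grasp_force: 0.0
```

```bash
python3 - <<'E'
from h import *
s=r.sense();print(s['clock'],s['eef_pos'],s['tcp_rot'],s['contact_force'])
d=save('wrist','w2.png'); save('scene','s2.png')
im=cv2.imread('pics/w2.png')
cv2.imwrite('pics/w2b.png',cv2.resize(im,(800,600),interpolation=cv2.INTER_CUBIC))
E
```

```text
2.2333 [ 517.06169873 -219.81163329  230.63969998] [ 3.14156557e+00 -5.42400972e-04  3.05725083e+00] [-0.44938378 -0.07132687 -0.92831932]
```

View pics/w2b.png

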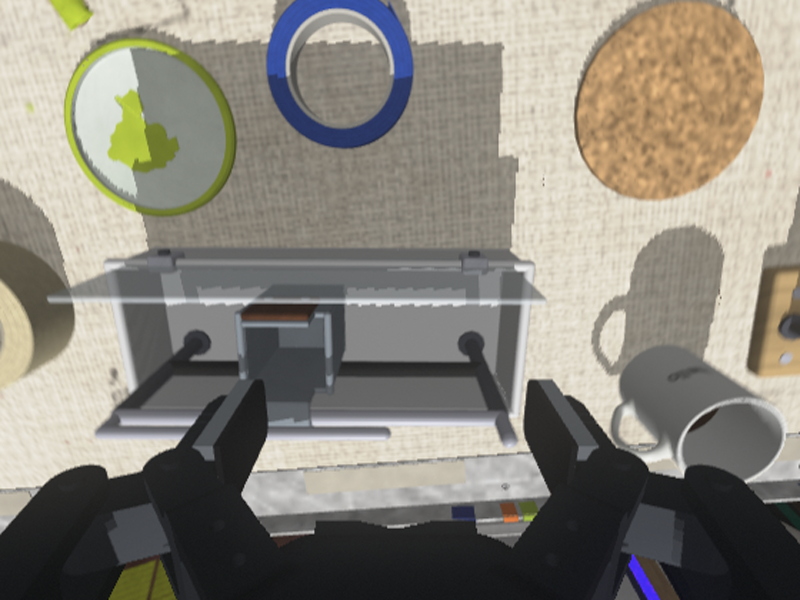

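The wrist view (800 px wide) shows the cup rim from (238,312) to (331,388), the tab at (280,314), the keeper's free end at (388,433) and the end-stop tip at (510,440). The guard's top edge runs from (50,299) to (543,298), and the trough rim corners are at (105,262) and (533,262).

```bash
python3 - <<'E'
from h import *
np.set_printoptions(precision=1,suppress=True)
d=ld('w2.png')
for n,p,z in [('rimFL',(237,312),114),('rimFR',(332,313),114),('rimBR',(334,386),114),('tabL',(240,306),135),('tabR',(318,306),135),('keep',(388,433),142),('keep0',(97,433),142),('railL',(118,417),125),('railR',(500,416),125),('guardL',(50,299),140),('guardR',(543,298),140),('trFL',(105,262),62),('trFR',(534,262),62),('stoptip',(510,440),147)]:
    print(n,onz(d,p[0]*.7,p[1]*.7,z))
m=cv2.inRange(cv2.cvtColor(d['pixels'],cv2.COLOR_RGB2HSV)[:145,395:545],(5,70,80),(22,255,255))
c=max(cv2.findContours(m,0,2)[0],key=cv2.contourArea);(u,v),w,a=cv2.fitEllipse(c);print('mat',onz(d,u+395,v,8),w)
E
```

```text
rimFL [ 522.9 -317.   114. ]
rimFR [ 528.4 -258.9  114. ]
rimBR [ 578.4 -264.   114. ]
tabL [ 512.7 -306.1  135. ]
tabR [ 516.4 -262.5  135. ]
keep [ 597.4 -230.1  142. ]
keep0 [ 582.8 -403.9  142. ]
railL [ 583.  -401.4  125. ]
railR [ 602.5 -159.4  125. ]
guardL [ 498.5 -406.9  140. ]
guardR [ 520.4 -138.3  140. ]
trFL [ 494.6 -424.4   62. ]
trFR [ 520.1 -120.1   62. ]
stoptip [ 604.8 -158.4  147. ]
mat [417.3  -4.4   8. ] (120.91111755371094, 147.7509307861328)
```

play_rows([
  {"dp":[-0.52,-0.84,0],"turn":[0,0,0],"fingers":0},
  {"dp":[-0.52,-0.84,0.2],"turn":[0,0,0],"fingers":0},
  {"dp":[0,0,0.7],"turn":[0,0,0],"fingers":0},
  {"dp":[0,0,0.7],"turn":[0,0,0],"fingers":0},
  {"dp":[0,0,0],"turn":[0,0,0],"fingers":0},
])

```text
clock: 2.75
eef_pos: [549.5, -286.6, 162.0]
tcp_rot: [3.138, -0.008, 3.055]
contact_force: [-1.6, 1.2, -1.4]
opening: 1.001
grasp_force: 0.0
```

```bash
python3 - <<'E'
from h import *
d=save('wrist','w3.png'); im=cv2.imread('pics/w3.png')
cv2.imwrite('pics/w3b.png',cv2.resize(im,(800,600),interpolation=cv2.INTER_CUBIC));print(r.sense()['eef_pos'])
E
```

```text
[ 550.39011518 -286.79528354  164.64050893]
```

View pics/w3b.png

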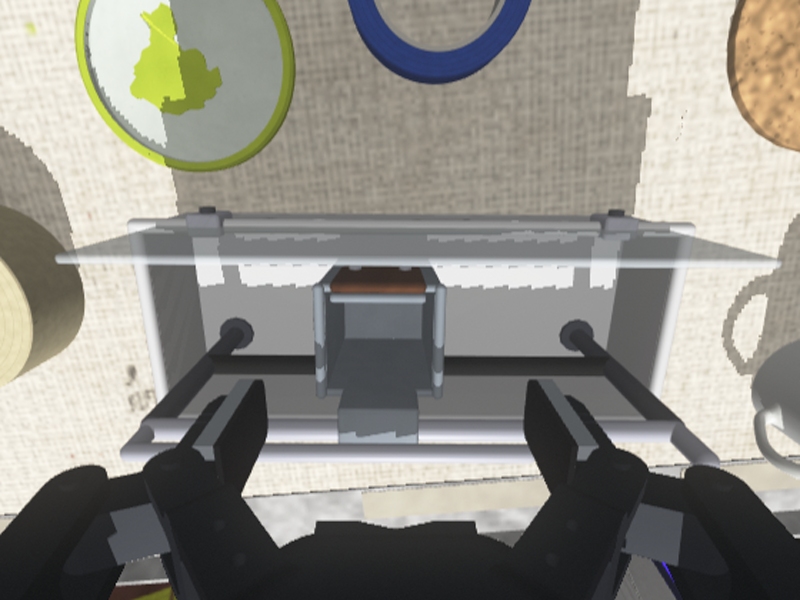

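The cup rim spans (314,285)–(445,397), slightly left of the finger centre line at 395.

```bash
python3 - <<'E'
from h import *
np.set_printoptions(precision=1,suppress=True)
d=ld('w3.png');s=r.sense();y=s['tcp_rot'][2];X=np.array([np.cos(y),np.sin(y)]);Y=np.array([np.sin(y),-np.cos(y)])
for n,p,z in [('FL',(314,287),114),('FR',(446,287),114),('BL',(318,396),114),('BR',(442,397),114),('tabL',(331,268),135),('tabR',(428,268),135),('hookL',(339,410),130),('hookR',(419,408),130)]:
    q=onz(d,p[0]*.7,p[1]*.7,z);e=q[:2]-s['eef_pos'][:2];print(n,q,e@X,e@Y)
E
```

```text
FL [ 524.  -319.6  114. ] 23.501668151787204 -34.9579674142848
FR [ 529.1 -261.3  114. ] 23.443138389536436 23.531674408390295
BL [ 578.  -325.3  114. ] -30.783119899474972 -35.96546074044088
BR [ 583.7 -266.1  114. ] -31.440515851728698 23.46839502173843
tabL [ 511.3 -307.6  135. ] 37.17871829853497 -24.043872064505077
tabR [ 514.6 -270.   135. ] 37.146848254246656 13.695858691759073
hookL [ 576.9 -313.1  130. ] -28.642949375127266 -23.967278426769624
hookR [ 579.  -277.7  130. ] -27.7112729504171 11.495688438578377
```

play_rows([
  {"dp":[-0.1,-0.15,0.3],"turn":[0,0,0],"fingers":0},
  {"dp":[0,0,0.6],"turn":[0,0,0],"fingers":0},
  {"dp":[0,0,0.6],"turn":[0,0,0],"fingers":0},
  {"dp":[0,0,0.5],"turn":[0,0,0],"fingers":0},
  {"dp":[0,0,0],"turn":[0,0,0],"fingers":0},
])

```text
clock: 3.22
eef_pos: [554.9, -293.7, 85.0]
tcp_rot: [3.14, -0.003, 3.057]
contact_force: [-0.4, 1.0, 0.2]
opening: 0.997
grasp_force: 0.0
```

play_rows([
  {"dp":[0,0,0],"turn":[0,0,0],"fingers":0.5},
  {"dp":[0,0,0],"turn":[0,0,0],"fingers":1},
  {"dp":[0,0,0],"turn":[0,0,0],"fingers":1},
  {"dp":[0,0,0],"turn":[0,0,0],"fingers":1},
  {"dp":[0,0,0],"turn":[0,0,0],"fingers":1},
], force=50)

```text
clock: 3.63
eef_pos: [557.4, -295.1, 89.7]
tcp_rot: [-3.14, 0.004, 3.057]
contact_force: [-1.6, 1.1, 7.2]
opening: 0.666
grasp_force: 53.0
```

play_rows([
  {"dp":[0,0.3,-0.05],"turn":[0,0,0],"fingers":1},
  {"dp":[0,0.55,0],"turn":[0,0,0],"fingers":1},
  {"dp":[0,0.6,0],"turn":[0,0,0],"fingers":1},
  {"dp":[0,0.6,0],"turn":[0,0,0],"fingers":1},
  {"dp":[0,0.45,0],"turn":[0,0,0],"fingers":1},
])

```text
clock: 4.05
eef_pos: [566.8, -193.8, 90.9]
tcp_rot: [-3.14, 0.005, 3.057]
contact_force: [5.9, -3.5, -1.1]
opening: 0.666
grasp_force: 53.9
```

play_rows([
  {"dp":[0,0,0],"turn":[0,0,0],"fingers":1},
  {"dp":[0,0,0],"turn":[0,0,0],"fingers":1},
])

```text
clock: 4.22
eef_pos: [566.9, -193.1, 90.9]
tcp_rot: [3.142, 0.005, 3.059]
contact_force: [6.3, 2.9, -1.4]
opening: 0.668
grasp_force: 53.9
```

```bash
python3 - <<'E'
from h import *
d=save('wrist','w4.png'); save('scene','s4.png'); a=cv2.imread('pics/w4.png')[130:350,60:500]; b=cv2.imread('pics/s4.png')[200:320,300:460]
o=np.vstack([cv2.resize(a,(600,300),interpolation=cv2.INTER_CUBIC),cv2.resize(b,(400,300),interpolation=cv2.INTER_CUBIC)[:, :].repeat(1,0) if 0 else cv2.copyMakeBorder(cv2.resize(b,(400,300),interpolation=cv2.INTER_CUBIC),0,0,0,200,0)])
cv2.imwrite('pics/c4.png',o);print(r.sense()['eef_pos'])
E
```

```text
[ 566.8085994  -193.7859614    90.85002486]
```

View pics/c4.png

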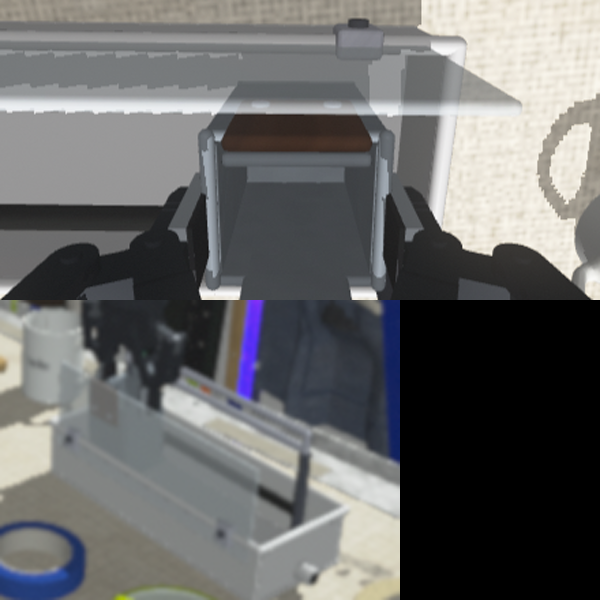

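The wrist crop shows the cup held between the pads. The tool is at rail coordinate +84 mm, so the cup is in the open bay. Lifting gently.

play_rows([
  {"dp":[-0.04,0,0],"turn":[0,0,0],"fingers":1},
  {"dp":[0,0,-0.2],"turn":[0,0,0],"fingers":1},
  {"dp":[0,0,-0.25],"turn":[0,0,0],"fingers":1},
  {"dp":[0,0,-0.25],"turn":[0,0,0],"fingers":1},
  {"dp":[0,0,0],"turn":[0,0,0],"fingers":1},
], force=60)

```text
clock: 4.73
eef_pos: [566.1, -195.1, 119.9]
tcp_rot: [-3.141, 0.001, 3.057]
contact_force: [-5.1, 0.3, 6.3]
opening: 0.657
grasp_force: 68.1
```

play_rows([
  {"dp":[0,0,-0.2],"turn":[0,0,0],"fingers":1},
  {"dp":[0,0,-0.2],"turn":[0,0,0],"fingers":1},
  {"dp":[0,0,-0.2],"turn":[0,0,0],"fingers":1},
  {"dp":[0,0,0],"turn":[0,0,0],"fingers":1},
  {"dp":[0,0,0],"turn":[0,0,0],"fingers":1},
])

```text
clock: 5.15
eef_pos: [566.5, -195.2, 142.0]
tcp_rot: [-3.141, 0.001, 3.057]
contact_force: [0.7, 0.3, -2.7]
opening: 0.667
grasp_force: 67.3
```

```bash
python3 - <<'E'
from h import *
d=save('wrist','w5.png'); save('scene','s5.png'); a=cv2.imread('pics/w5.png')[130:350,60:500]; b=cv2.imread('pics/s5.png')[170:290,300:460]
cv2.imwrite('pics/c5.png',np.vstack([cv2.resize(a,(600,300),interpolation=2),cv2.copyMakeBorder(cv2.resize(b,(400,300),interpolation=2),0,0,0,200,0)]));print(r.sense())
E
```

```text
{'clock': 5.25, 'qpos': array([-3.34275722e-01,  4.10779351e-01,  1.76991100e+00,  6.88502764e-06,
        9.61180623e-01, -1.82040362e+00]), 'qvel': array([-6.45114436e-04,  9.09689545e-03,  3.93466812e-03, -1.15624904e-03,
       -1.30522547e-03,  7.28475315e-05]), 'joint_efforts': array([-1.15114788e-02, -6.17839479e+01, -3.07686853e+01, -3.60183340e-04,
       -1.88954797e-02,  8.60331829e-05]), 'eef_pos': array([ 565.80322234, -194.91876224,  141.06130206]), 'tcp_rot': array([ 3.14151843e+00, -2.68302045e-04,  3.05692029e+00]), 'contact_force': array([ 0.32759816, -0.03840064, -2.17838676]), 'wrist_torque': array([-0.01893696,  0.07687799, -0.00185851]), 'grasp_force': 67.26155877113342, 'opening': 0.663824601929387}
```

View pics/c5.png

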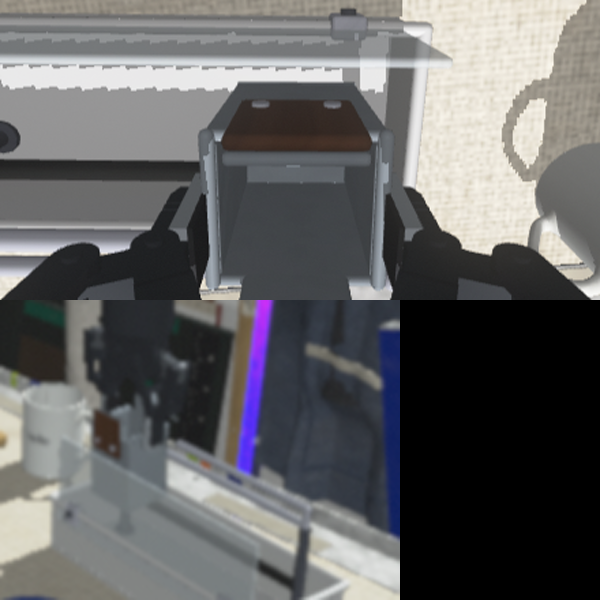

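play_rows([
  {"dp":[0,0,-0.4],"turn":[0,0,0],"fingers":1},
  {"dp":[0,0,-0.7],"turn":[0,0,0],"fingers":1},
  {"dp":[0,0,-0.7],"turn":[0,0,0],"fingers":1},
  {"dp":[0,0,-0.4],"turn":[0,0,0],"fingers":1},
  {"dp":[0.3,0.34,0],"turn":[0,0,0],"fingers":1},
])

```text
clock: 5.67
eef_pos: [558.6, -182.6, 233.0]
tcp_rot: [-3.139, 0.007, 3.056]
contact_force: [-0.4, -0.0, -1.4]
opening: 0.664
grasp_force: 67.4
```

play_rows([
  {"dp":[0.6,0.68,0],"turn":[0,0,0],"fingers":1},
  {"dp":[0.6,0.69,0],"turn":[0,0,0],"fingers":1},
  {"dp":[0.6,0.69,0],"turn":[0,0,0],"fingers":1},
  {"dp":[0.6,0.69,0],"turn":[0,0,0],"fingers":1},
  {"dp":[0.6,0.69,0],"turn":[0,0,0],"fingers":1},
])

```text
clock: 6.08
eef_pos: [445.6, -32.0, 228.7]
tcp_rot: [3.141, -0.001, 3.057]
contact_force: [0.9, 1.5, -1.7]
opening: 0.663
grasp_force: 67.3
```

play_rows([
  {"dp":[0.4,0.46,0],"turn":[0,0,0],"fingers":1},
  {"dp":[0.24,0.24,0],"turn":[0,0,0],"fingers":1},
  {"dp":[0,0,0],"turn":[0,0,0],"fingers":1},
  {"dp":[0,0,0],"turn":[0,0,0],"fingers":1},
])

```text
clock: 6.42
eef_pos: [424.4, -3.1, 229.4]
tcp_rot: [-3.141, 0.001, 3.059]
contact_force: [0.7, 0.4, -2.0]
opening: 0.665
grasp_force: 67.3
```

play_rows([
  {"dp":[0,0,0.5],"turn":[0,0,0],"fingers":1},
  {"dp":[0,0,0.9],"turn":[0,0,0],"fingers":1},
  {"dp":[0,0,0.9],"turn":[0,0,0],"fingers":1},
  {"dp":[0,0,0.8],"turn":[0,0,0],"fingers":1},
  {"dp":[0,0,0.4],"turn":[0,0,0],"fingers":1},
])

```text
clock: 6.83
eef_pos: [423.3, -4.2, 86.0]
tcp_rot: [-3.141, -0.003, 3.056]
contact_force: [-0.9, -0.7, -1.4]
opening: 0.663
grasp_force: 67.1
```

play_rows([
  {"dp":[0,0,0.1],"turn":[0,0,0],"fingers":1},
  {"dp":[0,0,0.1],"turn":[0,0,0],"fingers":1},
  {"dp":[0,0,0.1],"turn":[0,0,0],"fingers":1},
  {"dp":[0,0,0.05],"turn":[0,0,0],"fingers":1},
  {"dp":[0,0,0],"turn":[0,0,0],"fingers":1},
])

```text
clock: 7.25
eef_pos: [424.9, -3.3, 75.8]
tcp_rot: [3.142, 0.001, 3.057]
contact_force: [0.2, 0.5, -1.9]
opening: 0.664
grasp_force: 67.1
```

play_rows([
  {"dp":[0,0,0.08],"turn":[0,0,0],"fingers":1},
  {"dp":[0,0,0.05],"turn":[0,0,0],"fingers":1},
  {"dp":[0,0,0.04],"turn":[0,0,0],"fingers":1},
  {"dp":[0,0,0],"turn":[0,0,0],"fingers":1},
])

```text
clock: 7.58
eef_pos: [428.5, -3.3, 71.1]
tcp_rot: [3.141, 0.008, 3.057]
contact_force: [2.4, -2.2, 24.3]
opening: 0.661
grasp_force: 71.1
```

play_rows([
  {"dp":[0,0,-0.05],"turn":[0,0,0],"fingers":1},
  {"dp":[0,0,0],"turn":[0,0,0],"fingers":0},
  {"dp":[0,0,0],"turn":[0,0,0],"fingers":0},
  {"dp":[0,0,0],"turn":[0,0,0],"fingers":0},
  {"dp":[0,0,0],"turn":[0,0,0],"fingers":0},
])

```text
clock: 8.0
eef_pos: [423.9, -3.0, 70.4]
tcp_rot: [-3.142, -0.0, 3.057]
contact_force: [-0.1, -1.1, -1.3]
opening: 1.0
grasp_force: 0.0
```

play_rows([
  {"dp":[0,0,-0.4],"turn":[0,0,0],"fingers":0},
  {"dp":[0,0,-0.8],"turn":[0,0,0],"fingers":0},
  {"dp":[0,0,-0.9],"turn":[0,0,0],"fingers":0},
  {"dp":[0,0,-0.6],"turn":[0,0,0],"fingers":0},
  {"dp":[0,0,0],"turn":[0,0,0],"fingers":0},
])

```text
clock: 8.42
eef_pos: [426.8, -3.1, 182.7]
tcp_rot: [3.141, 0.007, 3.057]
contact_force: [1.9, -0.9, 0.3]
opening: 0.998
grasp_force: 0.0
```

```bash
python3 - <<'E'
from h import *
d=save('wrist','w6.png'); im=cv2.imread('pics/w6.png')
cv2.imwrite('pics/w6b.png',cv2.resize(im,(800,600),interpolation=2));print(r.sense()['eef_pos'])
E
```

```text
[425.72432703  -3.08122904 180.59621567]
```

View pics/w6b.png

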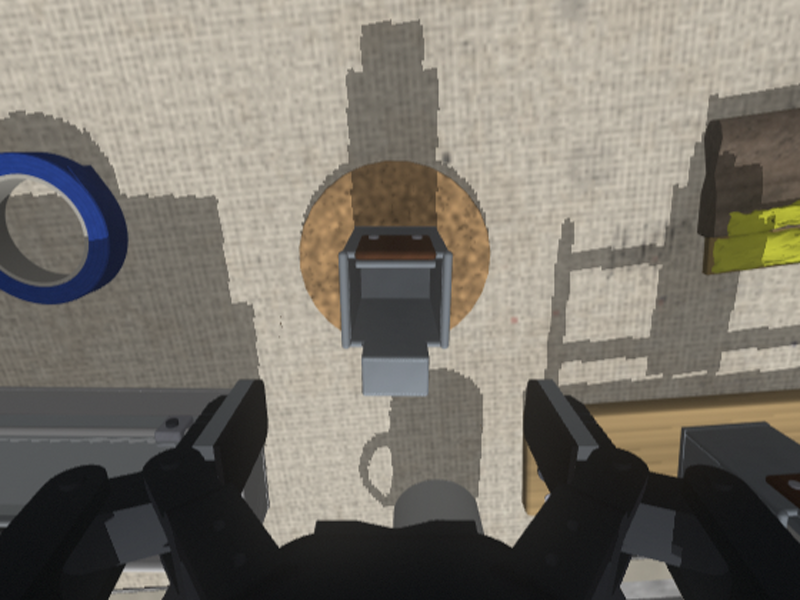

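The cup stands upright on the mat: rim front corners at (341,252) and (451,252), back corners at about (344,347) and (449,347), tab top edge from (357,236) to (433,236).

```bash
python3 - <<'E'
from h import *
np.set_printoptions(precision=1,suppress=True)
d=ld('w6.png');s=r.sense()
P={}
for n,p,z in [('FL',(341,253),92),('FR',(452,252),92),('BL',(343,347),92),('BR',(450,347),92),('tabL',(357,237),113),('tabR',(435,236),113),('tabBL',(356,263),94),('tabBR',(436,263),94),('hookL',(362,359),113),('hookR',(429,359),113)]:
    q=onz(d,p[0]*.7,p[1]*.7,z);P[n]=q;print(n,q)
c=sum(P[k] for k in('FL','FR','BL','BR'))/4;f=P['FR']-P['FL'];b=P['BR']-P['BL'];print(c,np.arctan2(f[0],f[1]),np.arctan2(b[0],b[1]))
m=cv2.inRange(cv2.cvtColor(d['pixels'],cv2.COLOR_RGB2HSV)[100:250,200:350],(5,60,60),(22,255,255))
pts=np.argwhere(m>0);
for v in (0,):
  for u in (300,490): print('mat edge',onz(d,u*.7,252*.7,8))
E
```

```text
FL [396.8 -28.5  92. ]
FR [401.2  30.   92. ]
BL [450.9 -34.   92. ]
BR [456.   26.5  92. ]
tabL [385.3 -17.1 113. ]
tabR [388.  20. 113.]
tabBL [402.4 -21.   94. ]
tabBR [405.9  21.1  94. ]
hookL [449.2 -21.5 113. ]
hookR [452.1  13.2 113. ]
[426.2  -1.5  92. ] 0.07462720984781826 0.083976733004634
mat edge [411.2 -69.7   8. ]
mat edge [422.7  66.7   8. ]
```

play_rows([
  {"dp":[0,0,0],"turn":[0,0,1],"fingers":0.53},
  {"dp":[0,0,0],"turn":[0,0,1],"fingers":0.53},
  {"dp":[0,0,0],"turn":[0,0,1],"fingers":0.53},
  {"dp":[0,0,0],"turn":[0,0,1],"fingers":0.53},
  {"dp":[0,0,0],"turn":[0,0,1],"fingers":0.53},
])

```text
clock: 8.88
eef_pos: [423.1, -3.0, 177.1]
tcp_rot: [-3.14, -0.002, 2.528]
contact_force: [-0.0, 0.3, 0.1]
opening: 0.468
grasp_force: 0.0
```

play_rows([
  {"dp":[0,0,0],"turn":[0,0,1],"fingers":0.53},
  {"dp":[0,0,0],"turn":[0,0,1],"fingers":0.53},
  {"dp":[0,0,0],"turn":[0,0,1],"fingers":0.53},
  {"dp":[0,0,0],"turn":[0,0,1],"fingers":0.53},
  {"dp":[0,0,0],"turn":[0,0,1],"fingers":0.53},
])

```text
clock: 9.3
eef_pos: [423.1, -3.1, 177.0]
tcp_rot: [-3.139, -0.001, 2.005]
contact_force: [-0.0, 0.6, -0.9]
opening: 0.473
grasp_force: 0.0
```

play_rows([
  {"dp":[0,0,0],"turn":[0,0,1],"fingers":0.53},
  {"dp":[0,0,0],"turn":[0,0,1],"fingers":0.53},
  {"dp":[0,0,0],"turn":[0,0,1],"fingers":0.53},
  {"dp":[0,0,0],"turn":[0,0,1],"fingers":0.53},
  {"dp":[0,0,0],"turn":[0,0,0.95],"fingers":0.53},
])

```text
clock: 9.72
eef_pos: [423.1, -3.0, 177.0]
tcp_rot: [-3.139, 0.0, 1.486]
contact_force: [0.3, 0.5, 1.1]
opening: 0.473
grasp_force: 0.0
```

play_rows([
  {"dp":[0.05,-0.7,0.2],"turn":[0,0,0],"fingers":0.53},
  {"dp":[0,0,0.2],"turn":[0,0,0],"fingers":0.53},
  {"dp":[0,0,0],"turn":[0,0,0],"fingers":0.53},
  {"dp":[0,0,0],"turn":[0,0,0],"fingers":0.53},
])

```text
clock: 10.05
eef_pos: [395.9, 1.2, 161.6]
tcp_rot: [-3.14, 0.0, 1.492]
contact_force: [-0.5, -0.9, -0.3]
opening: 0.473
grasp_force: 0.0
```

```bash
python3 - <<'E'
from h import *
d=save('wrist','w7.png'); im=cv2.imread('pics/w7.png')
cv2.imwrite('pics/w7b.png',cv2.resize(im,(800,600),interpolation=2));s=r.sense();print(s['eef_pos'],s['tcp_rot'])
E
```

```text
[396.64356086   1.12212185 162.14487918] [-3.14109668e+00  5.92414552e-05  1.49183008e+00]
```

View pics/w7b.png

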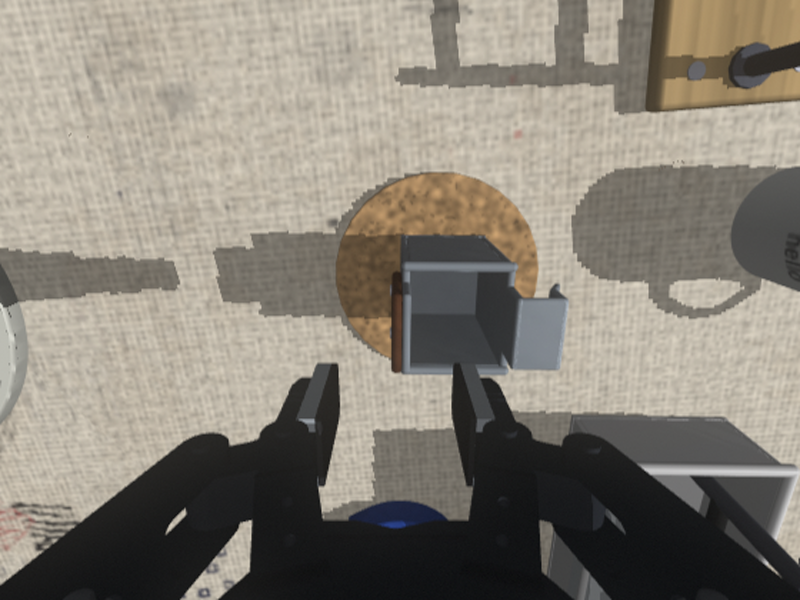

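The tab's top edge is at (400,272–372), centred between the pads at 338 and 453. Descending and gripping.

play_rows([
  {"dp":[0,0.03,0.3],"turn":[0,0,0],"fingers":0.53},
  {"dp":[0,0,0.5],"turn":[0,0,0],"fingers":0.53},
  {"dp":[0,0,0.6],"turn":[0,0,0],"fingers":0.53},
  {"dp":[0,0,0.45],"turn":[0,0,0],"fingers":0.53},
  {"dp":[0,0,0],"turn":[0,0,0],"fingers":0.53},
])

```text
clock: 10.52
eef_pos: [396.3, 1.0, 86.1]
tcp_rot: [-3.138, 0.0, 1.492]
contact_force: [-1.1, 0.2, -0.5]
opening: 0.463
grasp_force: 0.0
```

play_rows([
  {"dp":[0,0,0],"turn":[0,0,0],"fingers":0.8},
  {"dp":[0,0,0],"turn":[0,0,0],"fingers":1},
  {"dp":[0,0,0],"turn":[0,0,0],"fingers":1},
  {"dp":[0,0,0],"turn":[0,0,0],"fingers":1},
], force=60)

```text
clock: 10.85
eef_pos: [398.4, 1.0, 89.4]
tcp_rot: [3.14, -0.0, 1.491]
contact_force: [0.5, -0.3, 0.7]
opening: 0.091
grasp_force: 61.9
```

play_rows([
  {"dp":[0,0,-0.1],"turn":[0,0,0],"fingers":1},
  {"dp":[0,0,-0.4],"turn":[0,0,0],"fingers":1},
  {"dp":[0,0,-0.7],"turn":[0,0,0],"fingers":1},
  {"dp":[0,0,-0.8],"turn":[0,0,0],"fingers":1},
  {"dp":[0,0,-0.6],"turn":[0,0,0],"fingers":1},
], force=80)

```text
clock: 11.27
eef_pos: [397.7, 1.0, 195.1]
tcp_rot: [3.14, -0.0, 1.492]
contact_force: [0.9, -0.1, -0.9]
opening: 0.087
grasp_force: 78.9
```

play_rows([
  {"dp":[0,0,0],"turn":[0,0,0],"fingers":1},
  {"dp":[0,0,0],"turn":[0,0,-0.38],"fingers":1},
  {"dp":[0,0,0],"turn":[0,0,-0.38],"fingers":1},
  {"dp":[0.4,0.1,0],"turn":[0,0,0],"fingers":1},
  {"dp":[0.7,0.12,0],"turn":[0,0,0],"fingers":1},
])

```text
clock: 11.68
eef_pos: [405.8, 44.1, 192.3]
tcp_rot: [-3.141, 0.001, 1.569]
contact_force: [1.0, 0.0, -2.3]
opening: 0.088
grasp_force: 78.8
```

play_rows([
  {"dp":[0.8,0.12,0],"turn":[0,0,0],"fingers":1},
  {"dp":[0.8,0.12,0],"turn":[0,0,0],"fingers":1},
  {"dp":[0.8,0.12,0],"turn":[0,0,0],"fingers":1},
  {"dp":[0.8,0.12,0],"turn":[0,0,0],"fingers":1},
  {"dp":[0.8,0.12,0],"turn":[0,0,0],"fingers":1},
])

```text
clock: 12.1
eef_pos: [429.7, 206.5, 192.1]
tcp_rot: [-3.141, 0.0, 1.571]
contact_force: [0.8, -0.2, -1.6]
opening: 0.086
grasp_force: 78.8
```

play_rows([
  {"dp":[0.8,0.12,0],"turn":[0,0,0],"fingers":1},
  {"dp":[0.7,0.12,0],"turn":[0,0,0],"fingers":1},
  {"dp":[0.5,0.12,0],"turn":[0,0,0],"fingers":1},
  {"dp":[0,0,0],"turn":[0,0,0],"fingers":1},
  {"dp":[0,0,0],"turn":[0,0,0],"fingers":1},
])

```text
clock: 12.52
eef_pos: [444.1, 285.5, 191.8]
tcp_rot: [-3.141, 0.001, 1.573]
contact_force: [-1.4, 0.3, -2.2]
opening: 0.089
grasp_force: 78.8
```

```bash
python3 - <<'E'
from h import *
d=save('wrist','w8.png'); s=save('scene','s8.png'); t=save('top','t8.png');im=cv2.imread('pics/w8.png')
b=cv2.imread('pics/s8.png')[125:245,195:355];c=cv2.imread('pics/t8.png')[135:255,130:290]
cv2.imwrite('pics/c8.png',np.hstack([cv2.resize(im,(480,360)) if 0 else cv2.resize(im,(480,600),interpolation=2) if 0 else cv2.copyMakeBorder(im[:,40:520],0,180,0,0,0),np.vstack([cv2.resize(b,(320,300),interpolation=2),cv2.resize(c,(320,300),interpolation=2)])]));s=r.sense();print(s['eef_pos'],s['tcp_rot'],s['grasp_force'])
E
```

```text
[444.07134763 283.95326145 192.10607612] [-3.14069680e+00  8.33690408e-04  1.57058621e+00] 78.7686288356781
```

View pics/c8.png

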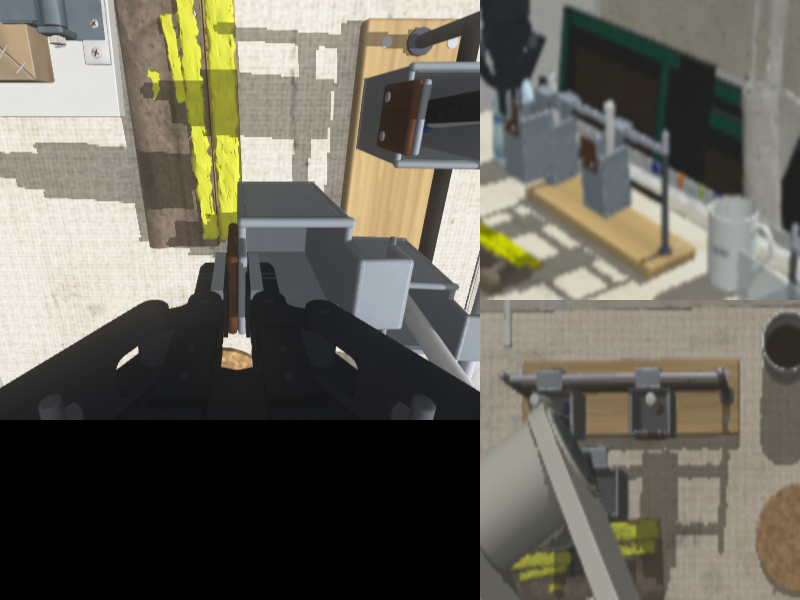

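```bash
python3 - <<'E'
from h import *
np.set_printoptions(precision=1,suppress=True)
d=ld('w8.png')
# z rack hung rim ~144, held rim: TCPz-39+42 ~195
for n,p,z in [('R +yfront',(397,166),144),('R -yfront',(428,67),144),('R rim +y right',(470,165),144),('Rtab1',(418,160-5),165),('H -y left',(240,224),195),('H -y right',(353,224),195),('Hhook a',(360,330),206),('Hhook b',(403,330),206),('Hhook top',(362,260),206),('hook-top b',(412,262),206)]:
    print(n,onz(d,p[0]+40,p[1],z))
# zoomed region for the left cup / hook
im=cv2.imread('pics/w8.png')[170:400,360:560]
cv2.imwrite('pics/c9.png',np.hstack([cv2.resize(im,(500,575),interpolation=2)]))
E
```

```text
R +yfront [541.8 330.8 144. ]
R -yfront [550.1 386.2 144. ]
R rim +y right [586.  331.6 144. ]
Rtab1 [541.3 340.5 165. ]
H -y left [445.8 312.  195. ]
H -y right [499.2 312.3 195. ]
Hhook a [504.7 261.1 206. ]
Hhook b [525.7 261.2 206. ]
Hhook top [500.9 299.1 206. ]
hook-top b [523.6 298.2 206. ]
```

View pics/c9.png

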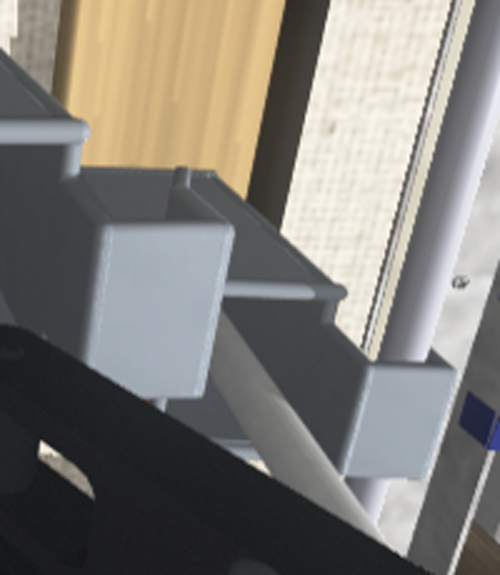

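The zoom shows the right-hand filled cup's rim +y edge from (228,289) to (345,291), its hook top at (370–455,362–478), and the tool rail running diagonally through (440,200).

```bash
python3 - <<'E'
from h import *
np.set_printoptions(precision=1,suppress=True)
d=ld('w8.png')
for n,p,z in [('R +y edge a',(230,287),144),('R +y edge b',(343,290),144),('Rhook',(372,362),164),('Rhook',(455,368),164),('Rhook',(345,475),164),('Rhook',(425,478),164),('railL200',(418,200),155),('railR200',(468,200),155),('railL320',(385,320),155),('railR320',(432,320),155)]:
    print(n,onz(d,p[0]/2.5+360,p[1]/2.5+170,z))
# held hook in same image
for p in [(105,225),(232,228),(85,375),(205,397)]: print('held hook',onz(d,p[0]/2.5+360,p[1]/2.5+170,216))
E
```

```text
R +y edge a [565.3 248.4 144. ]
R +y edge b [596.6 247.6 144. ]
Rhook [592.5 239.  164. ]
Rhook [614.1 237.3 164. ]
Rhook [593.5 203.1 164. ]
Rhook [615.2 202.2 164. ]
railL200 [600.9 280.1 155. ]
railR200 [613.3 280.2 155. ]
railL320 [600.8 245.4 155. ]
railR320 [613.1 245.5 155. ]
held hook [496.5 304.2 216. ]
held hook [517.7 303.7 216. ]
held hook [496.7 274.6 216. ]
held hook [518.8 270.  216. ]
```

play_rows([
  {"dp":[0.14,0.2,0],"turn":[0,0,0],"fingers":1},
  {"dp":[0,0.6,0],"turn":[0,0,0],"fingers":1},
  {"dp":[0,0.7,0],"turn":[0,0,0],"fingers":1},
  {"dp":[0,0.6,0],"turn":[0,0,0],"fingers":1},
  {"dp":[0,0.36,0],"turn":[0,0,0],"fingers":1},
])

```text
clock: 13.08
eef_pos: [546.2, 290.2, 192.8]
tcp_rot: [3.14, -0.001, 1.57]
contact_force: [-1.2, -0.2, -1.0]
opening: 0.088
grasp_force: 78.7
```

play_rows([
  {"dp":[0,0,0],"turn":[0,0,0],"fingers":1},
  {"dp":[0,0,0],"turn":[0,0,0],"fingers":1},
])

```text
clock: 13.25
eef_pos: [543.3, 290.0, 192.1]
tcp_rot: [-3.141, 0.0, 1.569]
contact_force: [-0.5, -0.0, -1.2]
opening: 0.084
grasp_force: 79.0
```

```bash
python3 - <<'E'
from h import *
d=save('wrist','w10.png'); save('scene','s10.png'); im=cv2.imread('pics/w10.png')
b=cv2.imread('pics/s10.png')[120:240,200:320]
cv2.imwrite('pics/c10.png',np.hstack([im[0:420,100:560],cv2.resize(b,(340,420),interpolation=2)[:,:]])[:600,:800]);s=r.sense();print(s['eef_pos'],s['tcp_rot'],s['contact_force'])
E
```

```text
[542.18931809 290.25381897 192.25597925] [-3.14074035e+00  3.23126198e-04  1.57060595e+00] [-0.12534825  0.0413023  -1.87793271]
```

View pics/c10.png

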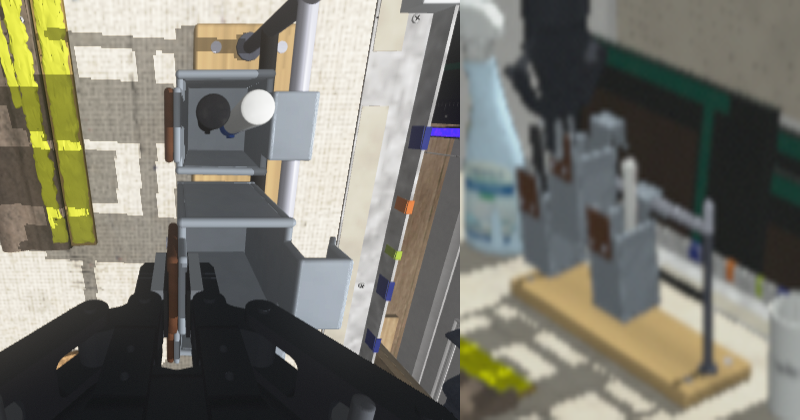

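The wrist view shows the held cup between its neighbours with the hook (298–350,248–328) over the rail, and the left cup's near rim at v≈172. That makes 12 pictures viewed, which is over the limit of 10, so I'll check the rest numerically.

```bash
python3 - <<'E'
from h import *
np.set_printoptions(precision=1,suppress=True)
d=ld('w10.png')
for n,p,z in [('L -y edge',(230,173),144),('L +y edge',(230,72),144),('H +y edge',(240,223),195),('Lhook',(275,93),164),('Lhook',(318,93),164),('Lhook',(271,159),164),('Lhook',(310,159),164),('Hhook',(300,260),216),('Hhook',(350,260),216),('Hhook',(296,327),216),('Hhook',(342,327),216)]:
    print(n,onz(d,p[0]+100,p[1],z))
E
```

```text
L -y edge [576.2 330.6 144. ]
L +y edge [573.3 387.8 144. ]
H +y edge [573.5 316.9 195. ]
Lhook [593.6 375.9 164. ]
Lhook [615.5 375.9 164. ]
Lhook [594.7 342.3 164. ]
Lhook [615.8 342.3 164. ]
Hhook [595.  308.3 216. ]
Hhook [615.9 308.3 216. ]
Hhook [597.3 274.8 216. ]
Hhook [617.9 274.9 216. ]
```

play_rows([
  {"dp":[0,0,0.25],"turn":[0,0,0],"fingers":1},
  {"dp":[0,0,0.25],"turn":[0,0,0],"fingers":1},
  {"dp":[0,0,0.25],"turn":[0,0,0],"fingers":1},
  {"dp":[0,0,0.2],"turn":[0,0,0],"fingers":1},
  {"dp":[0,0,0],"turn":[0,0,0],"fingers":1},
])

```text
clock: 13.77
eef_pos: [541.5, 290.1, 151.9]
tcp_rot: [-3.138, 0.002, 1.571]
contact_force: [-0.0, -0.2, -1.2]
opening: 0.086
grasp_force: 78.9
```

play_rows([
  {"dp":[0,0,0.05],"turn":[0,0,0],"fingers":1},
  {"dp":[0,0,0.05],"turn":[0,0,0],"fingers":1},
  {"dp":[0,0,0.05],"turn":[0,0,0],"fingers":1},
  {"dp":[0,0,0],"turn":[0,0,0],"fingers":1},
])

```text
clock: 14.1
eef_pos: [543.1, 290.7, 148.4]
tcp_rot: [3.142, 0.0, 1.571]
contact_force: [0.7, 0.7, -2.0]
opening: 0.083
grasp_force: 78.9
```

play_rows([
  {"dp":[0,0,0.05],"turn":[0,0,0],"fingers":1},
  {"dp":[0,0,0.05],"turn":[0,0,0],"fingers":1},
  {"dp":[0,0,0.04],"turn":[0,0,0],"fingers":1},
  {"dp":[0,0,0],"turn":[0,0,0],"fingers":1},
])

```text
clock: 14.43
eef_pos: [542.8, 290.6, 142.5]
tcp_rot: [-3.141, 0.0, 1.571]
contact_force: [-0.4, 0.4, -2.4]
opening: 0.092
grasp_force: 78.9
```

play_rows([
  {"dp":[0,0,0.04],"turn":[0,0,0],"fingers":1},
  {"dp":[0,0,0.04],"turn":[0,0,0],"fingers":1},
  {"dp":[0,0,0],"turn":[0,0,0],"fingers":1},
])

```text
clock: 14.68
eef_pos: [543.3, 290.9, 140.6]
tcp_rot: [3.141, -0.0, 1.571]
contact_force: [-4.9, -1.5, 8.4]
opening: 0.087
grasp_force: 80.6
```

play_rows([
  {"dp":[0,0,0],"turn":[0,0,0],"fingers":0.85},
  {"dp":[0,0,0],"turn":[0,0,0],"fingers":0.7},
  {"dp":[0,0,0],"turn":[0,0,0],"fingers":0.6},
  {"dp":[0,0,0],"turn":[0,0,0],"fingers":0.6},
  {"dp":[0,0,0],"turn":[0,0,0],"fingers":0.6},
])

```text
clock: 15.1
eef_pos: [543.1, 290.7, 139.6]
tcp_rot: [3.142, 0.0, 1.571]
contact_force: [-0.8, 0.0, -0.4]
opening: 0.402
grasp_force: 0.0
```

play_rows([
  {"dp":[0,0,-0.2],"turn":[0,0,0],"fingers":0.6},
  {"dp":[0,0,-0.3],"turn":[0,0,0],"fingers":0.6},
  {"dp":[0,0,-0.5],"turn":[0,0,0],"fingers":0.6},
  {"dp":[0,0,-0.8],"turn":[0,0,0],"fingers":0.6},
  {"dp":[0,0,-0.8],"turn":[0,0,0],"fingers":0.6},
])

```text
clock: 15.52
eef_pos: [542.6, 290.5, 245.4]
tcp_rot: [-3.141, 0.0, 1.571]
contact_force: [1.6, 0.3, -0.4]
opening: 0.4
grasp_force: 0.0
```

play_rows([
  {"dp":[0,-0.5,-0.5],"turn":[0,0,0],"fingers":0.6},
  {"dp":[0,-0.5,0],"turn":[0,0,0],"fingers":0.6},
  {"dp":[0,-0.5,0],"turn":[0,0,0],"fingers":0.6},
  {"dp":[0,0,0],"turn":[0,0,0],"fingers":0.6},
  {"dp":[0,0,0],"turn":[0,0,0],"fingers":0.6},
])

```text
clock: 15.93
eef_pos: [482.7, 290.9, 265.2]
tcp_rot: [3.14, -0.001, 1.572]
contact_force: [0.2, -0.3, 0.1]
opening: 0.402
grasp_force: 0.0
```

```bash
python3 - <<'E'
from h import *
np.set_printoptions(precision=1,suppress=True)
d=save('wrist','w11.png');s=r.sense();print(s['eef_pos'],s['contact_force'],d['pose'][:3,3])
for m in ([568,290,102],[568,360,102],[568,220,102]):print([proj(d,np.array(m)+o) for o in ([-28,29,42],[28,29,42],[28,-29,42],[26,18,62],[48,-18,62])])
# wooden tab faces: reddish-brown dark blobs -> x,y at tab
h=cv2.cvtColor(d['pixels'],cv2.COLOR_RGB2HSV)
m=cv2.inRange(h,(0,90,30),(12,255,140));n,l,st,c=cv2.connectedComponentsWithStats(m)
for i in range(1,n):
    if st[i,4]>80:
        x,y,w,hh,a=st[i];print(st[i],onz(d,x+w,y,165),onz(d,x+w,y+hh,165))
E
```

```text
[483.4 290.9 264.9] [0.  0.5 0. ] [482.8 369.6 406.8]
[[343.77697145716485, 170.6307451304428], [409.5764545078375, 170.7623226281197], [401.16550899106323, 233.95412868669544], [415.39828592648036, 189.11232578724105], [435.8025592560591, 230.9809963528641]]
[[349.8123817806387, 82.19414286843674], [421.34507267823716, 82.34417326332205], [411.4580774548286, 156.62560611931667], [428.51680381101386, 96.3340964135027], [450.1342937356522, 146.16617658623358]]
[[338.63735194949857, 245.94136393123964], [399.55444678851956, 246.05811034350256], [392.31200551208633, 300.47089230936547], [404.3393744664582, 267.3243793967016], [423.6335340253967, 302.99696086461483]]
[346  96   9  52 252] [539.9 378.1 165. ] [542.8 340.6 165. ]
[503 183  12  13 103] [671.8 313.4 165. ] [674.3 302.7 165. ]
[342 185   7  45 206] [540.4 311.5 165. ] [543.1 273.1 165. ]
```

The hung cup's tab is at the same x and height as the left filled cup's, and its y sits between the two neighbours, so it hangs the same way. Handing in.

```bash
python3 -c "
from rig import r
print(r.sign_off())"
```

```text
the job is handed in; nothing more can be done
None
```

The cup was stood and released on the cork mat, then hung by its tab on the tool rail between the filled cups and handed in at about 16 s; no verdict came back, the mug, tape and squeegee weren't re-measured, and I viewed 12 pictures against the limit of 10.

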